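# Hold the die block home in the corner of the stamping jig

## Robot

A 6-joint arm with a two-finger parallel gripper is mounted at the origin on the work surface. World frame = base frame: x ahead of the robot, y to its left, z up, the work surface at z = 0. Lengths are in mm, angles in degrees, forces in N, time in s.
With the tool pointing down it reaches from about 300 to 875 mm from the base axis. Payload 4.2 kg.
Tool frame: the origin (TCP) lies midway between the tips of the shut fingers; the grasp point (between the pads) lies 19 mm behind it; z points along the fingers, y is the direction in which the jaws open and shut (so a half turn about z gives the same grasp; the last joint's range is limited). The gripper opens to 85 mm and grips with 20 to 120 N. Pads are 22 mm wide; open, the fingers measure 114 mm over their backs; the gripper's body (76 mm by 85 mm) begins 54 mm behind the grasp point. The pads swing forward as they close: fully open they stand 13 mm farther back than shut.
Start: joints at [-75.802, 18.312, 89.639, -0, 72.044, -1.146], TCP at [152.153, -554.518, 231.338] pointing down, gripper open.
Joint ranges: [-177.97, 177.97], [-48.28, 115.42], [12.27, 149.76], [-77.06, 257.06], [2.81, 150.46], [-146.56, 146.56]. Speed limits (degrees/s): [147.25, 147.25, 180, 180, 180, 180].

## Interface

Orientations are given as a 3x3 rotation matrix whose columns are the frame's x, y, z axes.
In Python, from station import bot, vision gives the robot as it stands.
- The arm moves only by the shell command python3 -m handwheel 'ROWS'. ROWS is JSON, a list of rows, each an object with "rotation": the turn, a rotation vector about the tool's x, y, z in rad, a list of three; "linear": the shift along the tool's x, y, z in mm, a list of three; "claw": the finger opening in mm, from 0 to 85.4. In form: [{"rotation": [wx, wy, wz], "linear": [x, y, z], "claw": claw}, ...]. A call has exactly 8 rows; each row is the pose to reach, as a shift and turn from the pose measured when the call began, along the tool's axes at that moment; what a row does not reach only later rows make up. A row lasts 1/12 s, in which the tool goes at most 41.7 mm and 7.16 degrees, less where a joint would pass 70% of its speed; a pose out of reach is approached as far as the arm can. A call with a gripper value outside its range is refused whole. The fingers move at their own pace and stop on an object; the grip force is fixed at half the most. Time passes only in rows, so rows that repeat a pose let the fingers close, or fill a call up. It gives the time, the measured TCP pose, the force and the opening at its end, in the units of the state.
- bot.get_obs(): the state, without advancing time (a new reading comes with each control period).
- vision.camera(name): name is "scene" or "side" or "wrist"; returns the picture (400x640x3 uint8, blue, green, red); there is no depth.
- vision.camera_model(name): a dict with "fx", "fy", "cx", "cy" (pixels), "origin" and "attitude" of the camera in the world; the wrist camera has in their place "mount" (4x4, takes a point from camera to tool coordinates, whose origin is the TCP and whose axes are the flange's). Camera axes: x right, y up, looking along -z (the intrinsics and any distortion apply to the point x, -y, -z); pixel columns grow to the right and rows downward; lengths in mm; the calibration is good to about 2 mm. A picture is of the moment at which its call begins: read the wrist's pose just before it. camera_model takes no time and is no camera call.
- bot.close_job(): hands the job in, once; it reports no verdict.
Trained networks look in the newest picture that a camera, given by its name, has taken for a name from the list of things; names that differ only in an ending like _2 or _b are one class to them, and where a whole thing is asked for, a point or a joint stands for the part that bears it (a point fixed in the world has none). Each returns a list of dicts, best first, with "conf" (0 to 1); they miss things now and then, are a little off and sometimes report something else, mostly with a low value. They report only what shows in the picture. A call takes as long as a camera call. They do not tell look-alikes from the thing itself.
- vision.search_frame(camera, target): "pixel" ([row, column] in pixels, amid what is visible of it).
- vision.cut_out(camera, target): "mask" (400x640 bool, what is visible of it) and "pixel" ([row, column] in pixels, amid what is visible of it).
- vision.tip_of(camera, target): "pixel" ([row, column] in pixels: a listed point, or the origin of a listed thing).
The state is a dict: "time_s": time; "joint_pos": joint angles; "joint_vel": joint speeds; "joint_efforts": joint torques, N m; "tool_pos": TCP position; "eef_rot": TCP orientation; "wrist_force": force on the tool from outside, world axes, zero at the start; "moment": the same for the moment, N m; "width": finger opening in mm.
Only numpy, scipy, OpenCV 4.12 (cv2) and the standard library are available. Lean on these libraries where they do the work, as an engineer would, in place of code of your own. Each camera call takes 0.05 s, during which the arm holds its last target. There are 200 camera calls.

## Task

Lift the green die block onto the aluminium jig plate and press its long side flush against the low brass back rail, then slide it along the rail so that its end pushes the red sliding stop back until you feel the stop reach the hard end of its travel. Finish while still holding the block there, flat on the plate and pressed firmly but without ramming against both the rail and the stop, so that a colleague could clamp it. Leave the pink box, the screwdriver and the thread cone alone.

Things in the scene. Friction and masses are not known exactly. Their poses are not given: they have to be found in the camera images.
- block: loose green painted die block, 45 (its x) x 100 (its y) x 50 mm tall, 0.45 to 0.8 kg, with a small brass plate on its top; origin at the centre of its underside, z up. Either end may face the stop. It starts flat on the bench, clear of the jig
- jig: fixed aluminium plate 180 (its x) x 260 (its y) x 6 mm thick, lying on the bench; origin at the centre of its underside, so its top is at z = 6 mm; x points to the back rail, y points along the rail to the end stop. At its +y end (y = 112 to 130, x = -4 to 56) stands a grey housing 30 mm tall above the plate
- back_rail: fixed low brass rail on the jig, 14 mm thick and 10 mm tall above the plate (fingers that hold the block higher than 10 mm above the plate pass over it); origin on the foot of its contact face, on the plate's top, at jig x = 55, y = 0; axes parallel to the jig's. The contact face looks to -x and runs from y = -125 to y = 105 mm
- stop_face (a point): on the red end stop that slides on the jig along jig y; 46 (x) x 30 (y) mm, its top 24 mm above the plate; this point lies at the foot of its contact face (level with the plate's top, at jig x = 28), which looks to -y; axes parallel to the jig's. It lies against nothing but its own guide, with a steady drag of about 3 N, until it meets the hard end of its travel
- end_stop (a joint): travel of the red stop along jig y, in m: at 0 its contact face stands at jig y = 25 mm; at 0.050 (hard end, fully home) at jig y = 75 mm. Starts from 0 to 0.03; about 3 N of drag, no spring, stays where it is pushed. Rubbing of the block on rail and plate adds some 5 to 15 N to the push along the rail, less if those are pressed lightly; at the hard end the resistance rises with no further travel
- trinket_box: bystander: open pink-brown box 100 x 140 x 55 mm on the bench; origin at the centre of its underside
- screwdriver: bystander: yellow-handled screwdriver, about 200 mm long, lying on the bench; origin under its middle, its x axis from handle to tip
- thread_cone: bystander: blue cone of thread, 64 mm across at the foot and 112 mm tall; origin at the centre of its underside
There are look-alikes about, which are no part of the job. What is shaped like the block but orange is not meant.

How it is judged:
By the outcome, as a careful person would: the job done as asked, in the order asked, and still so for the second after the job is handed in, while the arm keeps its last pose, push and grip.
It also fails if it takes over 51 s, if anything falls off the work surface, if the arm or the gripper's body presses on something with over 40 N, if the wrist force passes 120 N, or if a joint passes its speed limit or range.

## Working session

There is one attempt and no reset: what is moved stays moved. The work goes in short steps, Python scripts to look and compute and a shell command to move; the robot and the scene stay as the last step left them, time stands still between calls to the robot, and variables do not carry over. Pictures are saved under pics/ and viewed, about 8 in all and at most 12, crops included, and the job is handed in when it is done.

```bash
mkdir -p pics; ls; python3 - <<'E'
from station import bot, vision
import cv2,numpy as np
o=bot.get_obs(); print({k:np.round(v,3).tolist() for k,v in o.items()})
for n in ["scene","side","wrist"]:
    im=vision.camera(n); cv2.imwrite(f"pics/{n}0.png",im)
    print(n,vision.camera_model(n))
    if n!="wrist":
        for t in ["block","jig","stop_face","trinket_box","screwdriver","thread_cone","back_rail"]:
            print(t,[(np.round(d["pixel"]).tolist(),round(d["conf"],2)) for d in vision.search_frame(n,t)][:4], [(np.round(d["pixel"],1).tolist(),round(d["conf"],2)) for d in vision.tip_of(n,t)][:4])
a=cv2.imread("pics/scene0.png");b=cv2.imread("pics/side0.png")
E
```

```text
pics
{'time_s': 0.0, 'joint_pos': [-75.802, 18.351, 89.707, -0.001, 72.044, -1.144], 'joint_vel': [0.007, 0.06, -0.072, 0.074, 0.042, -0.023], 'joint_efforts': [-0.001, -41.554, -23.416, -0.0, 0.008, 0.0], 'tool_pos': [152.035, -554.04, 230.482], 'eef_rot': [[0.964, 0.265, -0.0], [0.265, -0.964, 0.002], [0.0, -0.002, -1.0]], 'wrist_force': [-0.046, 0.586, -0.761], 'moment': [0.024, 0.01, -0.003], 'width': 85.451}
scene {'fx': 447.88868251729724, 'fy': 447.88868251729724, 'cx': 321.11445565386924, 'cy': 203.1049826512947, 'origin': array([1235.13342986,  262.4633424 , 1021.13293961]), 'attitude': array([[-0.30266454, -0.78109689,  0.54615182],
       [ 0.95303357, -0.24140898,  0.18288992],
       [-0.0110088 ,  0.57585532,  0.8174775 ]])}
block [([166.0, 235.0], 0.93), ([154.0, 292.0], 0.89), ([226.0, 336.0], 0.53)] [([172.0, 235.6], 0.83), ([161.6, 286.7], 0.62)]
jig [] [([223.3, 336.2], 0.96)]
stop_face [([231.0, 352.0], 0.92), ([223.0, 336.0], 0.4)] [([234.5, 340.3], 0.7)]
trinket_box [([239.0, 205.0], 0.62)] [([278.4, 436.3], 0.68), ([242.5, 210.8], 0.64)]
screwdriver [([205.0, 4
[... 830 characters left out ...]
], 0.69)]
screwdriver [([199.0, 303.0], 0.74), ([169.0, 169.0], 0.55)] [([165.1, 190.2], 0.96), ([323.3, 386.3], 0.35)]
thread_cone [([121.0, 249.0], 0.61)] [([132.6, 249.8], 0.8)]
back_rail [([189.0, 321.0], 0.74)] [([188.0, 313.1], 0.57)]
wrist {'fx': 291.4430993899909, 'fy': 291.4430993899909, 'cx': 320.23895762622317, 'cy': 199.08085919926523, 'mount': array([[ 5.49898611e-04,  9.46462377e-01,  3.22813671e-01,
         8.37858551e+01],
       [ 9.99999826e-01, -5.89896147e-04,  2.60707506e-05,
         1.60795132e-02],
       [ 2.15101526e-04,  3.22813601e-01, -9.46462536e-01,
        -1.44401397e+02],
       [ 0.00000000e+00,  0.00000000e+00,  0.00000000e+00,
         1.00000000e+00]])}
```

View pics/scene0.png

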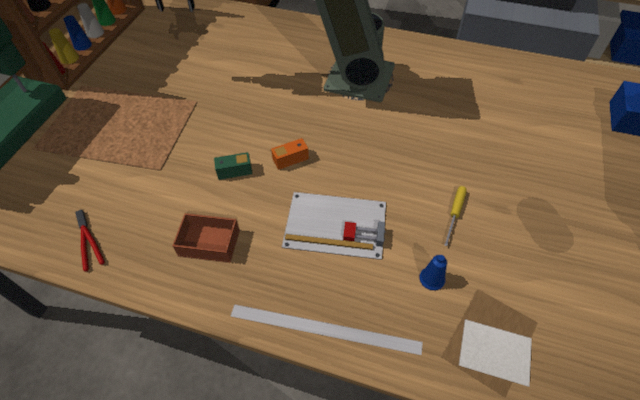

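View pics/side0.png

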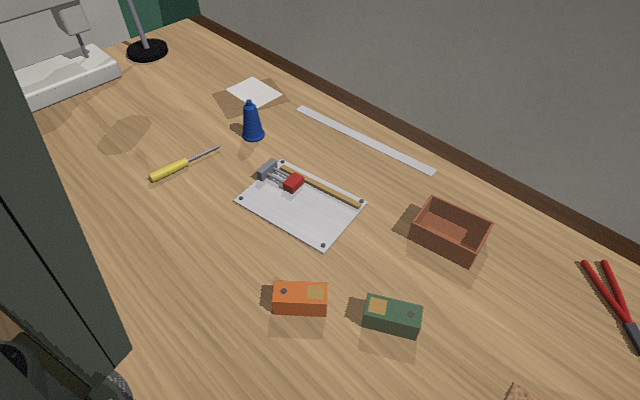

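In the scene view, the block-shaped things are a green one at (166,235) and an orange one at (154,292). In the side view the green one is at (316,394) and the orange one at (297,297). The green one fits the description, and the crop below should confirm it. The jig is at (223,336), with the rail on its far side and the stop on its right in the scene view.

```bash
cat > h.py <<'E'
from station import bot, vision
import cv2,numpy as np
from scipy.optimize import minimize
def cam(n,obs=None):
    m=vision.camera_model(n)
    if "origin" in m: R=np.array(m["attitude"]);t=np.array(m["origin"])
    else:
        o=obs or bot.get_obs(); T=np.array(m["mount"]); Rt=np.array(o["eef_rot"])
        R=Rt@T[:3,:3]; t=Rt@T[:3,3]+np.array(o["tool_pos"])
    return m,R,t
def proj(c,P):
    m,R,t=c; p=(np.atleast_2d(P)-t)@R
    return np.c_[m["cx"]+m["fx"]*p[:,0]/-p[:,2], m["cy"]+m["fy"]*p[:,1]/p[:,2]]  # col,row
def ray(c,rc,z):
    m,R,t=c; d=R@np.array([(rc[1]-m["cx"])/m["fx"],-(rc[0]-m["cy"])/m["fy"],-1]); return t+d*(z-t[2])/d[2]
def box(x,y,a,sx,sy,h,z0=0):
    c,s=np.cos(a),np.sin(a); return np.array([[x+c*u*sx/2-s*v*sy/2,y+s*u*sx/2+c*v*sy/2,z] for u in(-1,1) for v in(-1,1) for z in(z0,z0+h)])
def fitbox(views,x0,sx,sy,h,z0=0):
    # views: (cam,mask); silhouette fit
    def cost(p):
        s=0
        for c,m in views:
            hull=cv2.convexHull(proj(c,box(*p[:2],p[2]/100,sx,sy,h,z0)).astype(np.float32))
            im=np.zeros(m.shape,np.uint8); cv2.fillConvexPoly(im,np.round(hull*16).astype(np.int32),1,cv2.LINE_8,4)
            s+=1-(im.astype(bool)&m).sum()/max(1,(im.astype(bool)|m).sum())
        return s/len(views)
    return min((minimize(cost,[x0[0],x0[1],100*a],method="Nelder-Mead",options=dict(initial_simplex=[[x0[0],x0[1],100*a],[x0[0]+15,x0[1],100*a],[x0[0],x0[1]+15,100*a],[x0[0],x0[1],100*a+25]])) for a in x0[2]),key=lambda r:r.fun)
def clean(m):
    n,l,s,_=cv2.connectedComponentsWithStats(m.astype(np.uint8)); return l==1+np.argmax(s[1:,4])
def green(im):
    H=cv2.cvtColor(im,cv2.COLOR_BGR2HSV); return (H[...,0]>60)&(H[...,0]<95)&(H[...,1]>70)&(H[...,2]>25)
E
python3 - <<'E'
from h import *
V={n:cv2.imread(f"pics/{n}0.png") for n in("scene","side")}
C={n:cam(n) for n in V}
for n,px in(("scene",(166,235)),("side",(316,394))): print("block ray",ray(C[n],px,25))
for n,px in(("scene",(234.5,340.3)),("side",(191.5,299.6))): print("stop ray",ray(C[n],px,6))
for n,px in(("scene",(223.3,336.2)),("side",(198.1,300.6))): print("jig ray",ray(C[n],px,3))
vs=[];vj=[]
for n in V:
    vision.camera(n)
    for d in vision.cut_out(n,"block"):
        r,c=map(int,d["pixel"]); px=(166,235) if n=="scene" else (316,394)
        if np.hypot(r-px[0],c-px[1])<15: vs.append((C[n],d["mask"])); print(n,d["conf"],d["mask"].sum());break
    for d in vision.cut_out(n,"jig")[:1]:
        print("jig",n,d["conf"],d["pixel"],d["mask"].sum()); vj.append((C[n],d["mask"]))
p=ray(C["scene"],(166,235),25)
r=fitbox(vs,(p[0],p[1],np.arange(0,3.14,.5)),45,100,50); print("block",r.x,r.fun)
a=V["scene"][135:195,205:320];b=V["side"][270:350,260:440]
cv2.imwrite("pics/crop.png",np.vstack([cv2.resize(a,(700,300)),cv2.resize(b,(700,300))]))
np.savez("m.npz",*[v[1] for v in vj])
E
```

```text
block ray [ 517.9731135  -238.58688172   25.        ]
block ray [ 519.29390682 -248.21589393   25.        ]
stop ray [638.61779903 114.45417606   6.        ]
stop ray [625.54137821 113.07296651   6.        ]
jig ray [606.34926565  93.6555166    3.        ]
jig ray [614.21319039  97.78069584   3.        ]
scene 0.77 806
jig scene 0.8 [224.8, 336.9] 5522
side 0.67 2138
block [ 516.69262996 -244.47878296  367.59728615] 0.0617287387897405
```

View pics/crop.png

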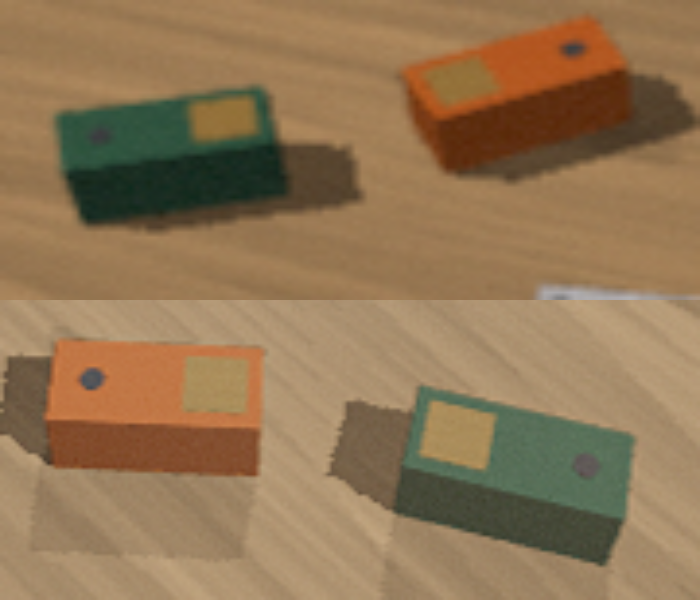

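The crop shows the green block (brass plate towards the robot and left of the scene) clear of the orange look-alike, so the green one is the target. Next I fit the jig.

```bash
cat > jig.py <<'E'
from h import *
def fitjig(views, z=6):
    pass
E
python3 - <<'E'
from h import *
V={n:cv2.imread(f"pics/{n}0.png") for n in("scene","side")}
C={n:cam(n) for n in V}
vs=[]
for n,px in(("scene",(215,310)),("side",(215,310))):
    H=cv2.cvtColor(V[n],cv2.COLOR_BGR2HSV); m=(H[...,1]<45)&(H[...,2]>110)
    l=cv2.connectedComponents(m.astype(np.uint8))[1]; m=l==l[px]
    hull=cv2.convexHull(np.argwhere(m)[:,::-1].astype(np.int32)); k=np.zeros(m.shape,np.uint8); cv2.fillConvexPoly(k,hull,1)
    print(n,m.sum(),k.sum()); vs.append((C[n],k.astype(bool)))
for v in (vs,vs[:1],vs[1:]):
    r=fitbox(v,(610,96,[0,.2,-.2,.4]),180,260,6); print(r.x,r.fun)
r=fitbox(vs,(610,96,[0,.2,-.2]),180,260,6); x,y,a=r.x[0],r.x[1],r.x[2]/100
for n in V:
    im=V[n].copy()
    c,s=np.cos(a),np.sin(a); R=np.array([[c,-s],[s,c]])
    for B,col in((box(x,y,a,180,260,6),(0,0,255)),(box(516.7,-244.5,3.676,45,100,50),(255,0,255))):
        for p in proj(C[n],B): cv2.circle(im,tuple(np.round(p).astype(int)),1,col,-1)
    for q in ((55,-125),(55,105)):
        p=proj(C[n],np.r_[R@np.array(q)+[x,y],6])[0]; cv2.circle(im,tuple(np.round(p).astype(int)),1,(255,255,0),-1)
    V[n]=im
    d=vision.tip_of(n,"stop_face") if vision.camera(n) is not None else 0
    print([(R.T@(ray(C[n],e["pixel"],6)[:2]-[x,y])) for e in d][:1])
cv2.imwrite("pics/ov.png",np.vstack([cv2.resize(V["scene"][140:265,200:400],(560,350)),cv2.resize(V["side"][150:350,220:460],(560,467))[:,:]])[:600] if 0 else np.hstack([cv2.resize(V["scene"][140:265,200:400],(400,250)),cv2.resize(V["side"][150:350,220:460],(300,250))]).repeat(1,0))
E
```

```text
scene 3421 3928
side 5501 6864
[607.08247283  91.46913557  16.10565064] 0.1842383495346408
[565.62959535  83.32483759  18.11911575] 0.275562938353636
[606.66351514  94.45187838  15.89205996] 0.0465183472984686
[array([26.76501237, 23.84808633])]
[array([24.11783071, 18.40944905])]
```

```bash
python3 -m handwheel '[{"rotation":[0,0,-0.115],"linear":[36,-17,2],"claw":85},{"rotation":[0,0,-0.23],"linear":[73,-34,4],"claw":85},{"rotation":[0,0,-0.345],"linear":[109,-51,6],"claw":85},{"rotation":[0,0,-0.46],"linear":[146,-68,8],"claw":85},{"rotation":[0,0,-0.575],"linear":[182,-85,10],"claw":85},{"rotation":[0,0,-0.69],"linear":[218,-102,12],"claw":85},{"rotation":[0,0,-0.805],"linear":[255,-119,14],"claw":85},{"rotation":[0,0,-0.92],"linear":[291,-136,16],"claw":85}]'
cat > to.py <<'E'
# python3 to.py x y z xangle : shift/turn from now in tool axes
import sys; from h import *
from scipy.spatial.transform import Rotation as Ro
x,y,z,a=map(float,sys.argv[1:]); o=bot.get_obs(); R=np.array(o["eef_rot"]); a=np.radians(a)
T=np.array([[np.cos(a),np.sin(a),0],[np.sin(a),-np.cos(a),0],[0,0,-1]])
print("lin",np.round(R.T@(np.array([x,y,z])-o["tool_pos"]),1),"rot",np.round(Ro.from_matrix(R.T@T).as_rotvec(),3),"t",o["time_s"],"pos",np.round(o["tool_pos"],1),"F",np.round(o["wrist_force"],1),"w",round(o["width"],1))
E
python3 to.py 517 -244.5 200 120.6
```

```text
time_s: 2.72
tool_pos: [398.1, -344.9, 215.5]
eef_rot: [[0.369, 0.93, 0.001], [0.93, -0.369, -0.001], [-0.0, 0.001, -1.0]]
wrist_force: [0.5, -0.3, -0.3]
width: 85.3
lin [137.1  73.5  15.5] rot [ 0.001  0.001 -0.912] t 2.7167 pos [ 398.1 -344.9  215.5] F [ 0.5 -0.3 -0.3] w 85.3
```

```bash
python3 -m handwheel '[{"rotation":[0,0,-0.12],"linear":[30,15,3],"claw":85},{"rotation":[0,0,-0.24],"linear":[60,30,6],"claw":85},{"rotation":[0,0,-0.36],"linear":[90,45,9],"claw":85},{"rotation":[0,0,-0.48],"linear":[120,60,12],"claw":85},{"rotation":[0,0,-0.6],"linear":[137,73,15],"claw":85},{"rotation":[0,0,-0.72],"linear":[137,73,15],"claw":85},{"rotation":[0,0,-0.84],"linear":[137,73,15],"claw":85},{"rotation":[0,0,-0.912],"linear":[137,73,15],"claw":85}]'
python3 - <<'E'
from h import *
o=bot.get_obs(); c=cam("wrist",o); im=vision.camera("wrist"); ds=vision.cut_out("wrist","block")
cv2.imwrite("pics/w1.png",im)
for d in ds:
    print(d["conf"],d["pixel"],d["mask"].sum(),cv2.mean(im,d["mask"].astype(np.uint8)))
d=ds[0]; g=clean(green(im)); print("green",g.sum(),np.argwhere(g).mean(0))
for m in (g,d["mask"]):
    H=cv2.convexHull(np.argwhere(m)[:,::-1].astype(np.int32)); k=np.zeros(m.shape,np.uint8); cv2.fillConvexPoly(k,H,1)
    r=fitbox([(c,k>0)],(517,-244.5,[.53,.43]),45,100,50); print(r.x,r.fun)
for p in proj(c,box(*r.x[:2],r.x[2]/100,45,100,50)): cv2.circle(im,tuple(np.round(p).astype(int)),3,(0,0,255),-1)
cv2.imwrite("pics/w1o.png",im)
E
python3 to.py 517 -244.5 12 120.6
```

```text
time_s: 3.38
tool_pos: [517.0, -243.8, 200.3]
eef_rot: [[-0.515, 0.857, 0.0], [0.857, 0.515, -0.0], [-0.0, -0.0, -1.0]]
wrist_force: [-0.7, -0.4, 0.4]
width: 85.4
0.97 [32.0, 314.9] 3263 (40.45847379711921, 77.71988967208091, 125.44805393809378, 0.0)
0.77 [180.0, 322.9] 4137 (72.43485617597293, 102.70848440899202, 83.1399564902103, 0.0)
green 2844 [184.33122363 319.31891702]
[ 518.09731741 -245.16905257   51.78408165] 0.060470588235294165
[ 517.  -244.5   53. ] 1.0
lin [ -0.3   0.2 188.4] rot [0.    0.001 0.001] t 3.4833 pos [ 516.6 -244.2  200.4] F [-0.   0.2  0. ] w 85.1
```

View pics/w1o.png

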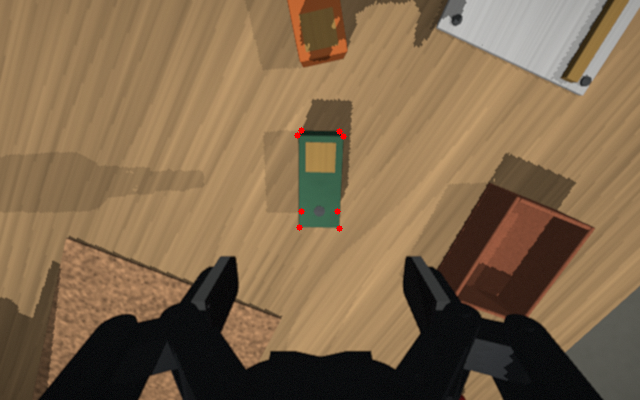

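The wrist view shows the green block upright in the image at (180,320), and the fitted corners lie on it. I descend to grasp it.

```bash
python3 -m handwheel '[{"rotation":[0,0,0],"linear":[-1,0.5,38],"claw":85},{"rotation":[0,0,0],"linear":[-1,0.5,76],"claw":85},{"rotation":[0,0,0],"linear":[-1,0.5,114],"claw":85},{"rotation":[0,0,0],"linear":[-1,0.5,145],"claw":85},{"rotation":[0,0,0],"linear":[-1,0.5,170],"claw":85},{"rotation":[0,0,0],"linear":[-1,0.5,184],"claw":85},{"rotation":[0,0,0],"linear":[-1,0.5,188],"claw":85},{"rotation":[0,0,0],"linear":[-1,0.5,188],"claw":60}]' && python3 to.py 517.5 -244.8 12 120.3
python3 -m handwheel '[{"rotation":[0,0,0],"linear":[0,0,0],"claw":20},{"rotation":[0,0,0],"linear":[0,0,0],"claw":20},{"rotation":[0,0,0],"linear":[0,0,0],"claw":20},{"rotation":[0,0,0],"linear":[0,0,0],"claw":20},{"rotation":[0,0,0],"linear":[0,0,0],"claw":20},{"rotation":[0,0,0],"linear":[0,0,0],"claw":20},{"rotation":[0,0,0],"linear":[0,0,0],"claw":20},{"rotation":[0,0,0],"linear":[0,0,0],"claw":20}]'
```

```text
time_s: 4.15
tool_pos: [517.1, -244.8, 11.4]
eef_rot: [[-0.508, 0.861, -0.002], [0.861, 0.508, 0.001], [0.001, -0.001, -1.0]]
wrist_force: [-0.1, -0.4, -0.6]
width: 74.9
lin [-0.2  0.4 -0.6] rot [-0.001 -0.001  0.004] t 4.15 pos [ 517.1 -244.8   11.4] F [-0.1 -0.4 -0.6] w 74.9
time_s: 4.82
tool_pos: [517.8, -245.6, 13.1]
eef_rot: [[-0.508, 0.861, 0.001], [0.861, 0.508, -0.001], [-0.001, 0.0, -1.0]]
wrist_force: [-1.3, 0.2, 7.2]
width: 44.1
```

```bash
python3 -m handwheel '[{"rotation":[0,0,0],"linear":[0,0,-10],"claw":20},{"rotation":[0,0,0],"linear":[0,0,-30],"claw":20},{"rotation":[0,0,0],"linear":[0,0,-55],"claw":20},{"rotation":[0,0,0],"linear":[0,0,-85],"claw":20},{"rotation":[0,0,0],"linear":[0,0,-115],"claw":20},{"rotation":[0,0,0],"linear":[0,0,-140],"claw":20},{"rotation":[0,0,0],"linear":[0,0,-160],"claw":20},{"rotation":[0,0,0],"linear":[0,0,-165],"claw":20}]'; python3 to.py 638 -2 200 99.2
```

```text
time_s: 5.48
tool_pos: [518.8, -245.7, 181.7]
eef_rot: [[-0.508, 0.861, 0.006], [0.861, 0.508, -0.004], [-0.006, 0.004, -1.0]]
wrist_force: [0.1, -1.1, -5.0]
width: 44.2
lin [149.2 226.5 -18.4] rot [0.005 0.005 0.373] t 5.4833 pos [ 518.8 -245.7  181.7] F [ 0.1 -1.1 -5. ] w 44.2
```

```bash
python3 -m handwheel '[{"rotation":[0,0,0.04],"linear":[15,23,-3],"claw":20},{"rotation":[0,0,0.1],"linear":[38,58,-6],"claw":20},{"rotation":[0,0,0.16],"linear":[61,93,-9],"claw":20},{"rotation":[0,0,0.22],"linear":[84,128,-12],"claw":20},{"rotation":[0,0,0.28],"linear":[107,163,-15],"claw":20},{"rotation":[0,0,0.33],"linear":[128,195,-18],"claw":20},{"rotation":[0.004,0.004,0.36],"linear":[143,217,-18],"claw":20},{"rotation":[0.005,0.005,0.373],"linear":[149,226,-18],"claw":20}]'
python3 - <<'E'
from h import *
o=bot.get_obs(); c=cam("wrist",o); im=vision.camera("wrist"); print(np.round(o["tool_pos"],1),np.round(o["eef_rot"],3).tolist())
cv2.imwrite("pics/w2.png",im)
for t in("stop_face","back_rail","jig"):
    for d in vision.tip_of("wrist",t)[:2]: print(t,d["conf"],d["pixel"],ray(c,d["pixel"],6 if t!="jig" else 0))
x,y,a=607,94,.16
co,s=np.cos(a),np.sin(a)
pts=[p for p in box(x,y,a,180,260,6)]
pts+=[np.array([x+co*q[0]-s*q[1],y+s*q[0]+co*q[1],6]) for q in((55,-125),(55,105),(28,25))]
for p in proj(c,pts): cv2.circle(im,tuple(np.round(p).astype(int)),2,(0,0,255),-1)
cv2.imwrite("pics/w2o.png",im)
E
```

```text
time_s: 6.15
tool_pos: [638.2, 2.2, 197.5]
eef_rot: [[-0.162, 0.987, -0.002], [0.987, 0.162, 0.002], [0.002, -0.002, -1.0]]
wrist_force: [0.4, -0.6, -6.8]
width: 44.7
[638.2   2.2 197.5] [[-0.162, 0.987, -0.002], [0.987, 0.162, 0.002], [0.002, -0.002, -1.0]]
stop_face 0.62 [65.8, 327.5] [626.86741902 119.55390001   6.        ]
back_rail 0.65 [90.3, 356.9] [662.33475336 100.84301273   6.        ]
jig 0.69 [89.4, 302.1] [603.36429916  92.28729476   0.        ]
```

View pics/w2o.png

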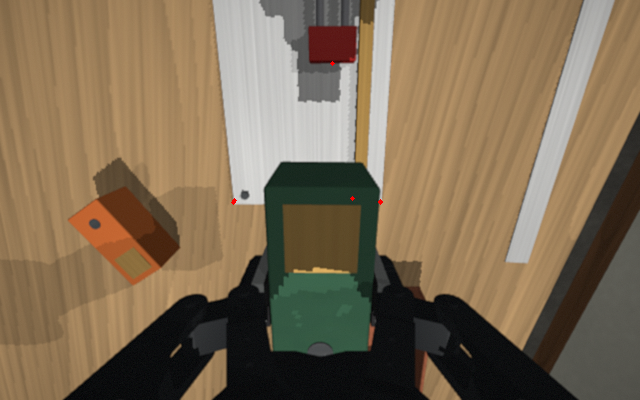

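```bash
python3 - <<'E'
from h import *
im=cv2.imread("pics/w2.png"); o=bot.get_obs(); c=cam("wrist",o)
H=cv2.cvtColor(im,cv2.COLOR_BGR2HSV).astype(int); S=H[...,1]
L=[];Rr=[];O=[]
for r in range(20,195,4):
    row=cv2.GaussianBlur(S[r].astype(np.float32)[None],(3,1),0)[0]
    w=np.where(row<50)[0]; w=w[(w>200)&(w<240)]
    if len(w): L.append(ray(c,(r,w[0]-.5),6)[:2])
    if r>95 and r<155:
        k=np.where((S[r]>60)&(np.arange(640)>335))[0]; Rr.append(ray(c,(r,k[0]-.5),6)[:2])
    w=np.where(S[r]<50)[0]; w=w[(w>370)&(w<400)]
    if len(w): O.append(ray(c,(r,w[-1]+.5),6)[:2])
for n,P in(("left",L),("rail",Rr),("right",O)):
    P=np.array(P); v=cv2.fitLine(P.astype(np.float32),cv2.DIST_HUBER,0,.01,.01).ravel(); v=v*np.sign(v[1]) if 0 else v
    a=np.degrees(np.arctan2(-v[0]*np.sign(v[1]),abs(v[1])))
    print(n,len(P),"yaw",a,"at",v[2:], "jigx with yaw9.2:",np.array([np.cos(.1605),np.sin(.1605)])@(v[2:]-[607,94]))
# red stop front bottom edge
m=((H[...,0]<8)|(H[...,0]>172))&(S>120)&(H[...,2]>40); m[120:]=0;m[:,:280]=0; m=clean(m); q=np.argwhere(m); print(q.min(0),q.max(0))
r=q[:,0].max(); p=ray(c,(r+.5,328),6); a=.1605; print("stop jig y (front bottom z6, or top z30)",[np.array([-np.sin(a),np.cos(a)])@(ray(c,(r+.5,328),z)[:2]-[607,94]) for z in(6,30)])
# near edge of plate at col 245..262
e=[]
for col in range(240,262,4):
    k=np.where(S[150:240,col]>60)[0]; k=k[k>40]; e.append(ray(c,(150+k[0]-.5,col),6)[:2]) if len(k) else 0
print("near edge jigy",[round(float(np.array([-np.sin(a),np.cos(a)])@(p-[607,94])),1) for p in e])
E
```

```text
left 44 yaw 9.400878 at [518.7591    53.165955] jigx with yaw9.2: -93.63255190875257
rail 15 yaw 9.270061 at [666.9275    53.838264] jigx with yaw9.2: 52.73895295861357
right 44 yaw 9.552085 at [693.7449  103.45596] jigx with yaw9.2: 87.14115913403364
[ 26 309] [ 62 355]
stop jig y (front bottom z6, or top z30) [np.float64(20.344578904987895), np.float64(17.698639696782358)]
near edge jigy [-138.6, -138.5, -138.5, -138.5, -138.5, -138.5]
```

The wrist view shows the plate, rail and red stop (front edge at row 62) about where I fitted them, with the jig a few mm nearer than estimated. I move over the clear part of the plate and lower the block.

```bash
python3 to.py 630 47.7 22 99.3
```

```text
lin [ 50.6   2.5 175.7] rot [-0.004  0.    -0.001] t 6.35 pos [636.4  -2.4 197.7] F [ 0.1  0.2 -7.9] w 44.2
```

The second script paired the picture with a later, settled pose. The correction (+1.8, +4.6) puts the jig back at about (607, 94), so the target centre is (631.7, 52.3).

```bash
python3 to.py 631.7 52.3 22 99.3; python3 -m handwheel '[{"rotation":[0,0,0],"linear":[14,1,20],"claw":20},{"rotation":[0,0,0],"linear":[34,2,50],"claw":20},{"rotation":[0,0,0],"linear":[50,4,85],"claw":20},{"rotation":[-0.002,0,0],"linear":[55,5,118],"claw":20},{"rotation":[-0.004,0,0],"linear":[55,5,145],"claw":20},{"rotation":[-0.004,0,0],"linear":[55,5,162],"claw":20},{"rotation":[-0.004,0,0],"linear":[55,5,169],"claw":20},{"rotation":[-0.004,0,0],"linear":[55,5,171],"claw":20}]'; python3 to.py 631.7 52.3 18.5 99.3
```

```text
lin [ 54.8   4.9 175.7] rot [-0.004  0.    -0.001] t 6.35 pos [636.4  -2.4 197.7] F [ 0.1  0.2 -7.9] w 44.2
time_s: 7.02
tool_pos: [630.3, 51.2, 24.8]
eef_rot: [[-0.159, 0.987, -0.004], [0.987, 0.159, -0.001], [-0.0, -0.004, -1.0]]
wrist_force: [-0.2, -0.8, -6.7]
width: 44.5
lin [0.8 1.6 6.3] rot [-0.004  0.    -0.002] t 7.0167 pos [630.3  51.2  24.8] F [-0.2 -0.8 -6.7] w 44.5
```

```bash
python3 -m handwheel '[{"rotation":[-0.002,0,0],"linear":[0,1,1],"claw":20},{"rotation":[-0.004,0,0],"linear":[0,1,2],"claw":20},{"rotation":[-0.004,0,0],"linear":[0,1,3],"claw":20},{"rotation":[-0.004,0,0],"linear":[0,1,4],"claw":20},{"rotation":[-0.004,0,0],"linear":[0,1,5],"claw":20},{"rotation":[-0.004,0,0],"linear":[0,1,5.5],"claw":20},{"rotation":[-0.004,0,0],"linear":[0,1,5.5],"claw":20},{"rotation":[-0.004,0,0],"linear":[0,1,5.5],"claw":20}]'; python3 - <<'E'
from h import *
for n in ("scene","side"): cv2.imwrite(f"pics/{n}1.png",vision.camera(n))
a=cv2.imread("pics/scene1.png")[170:280,260:420];b=cv2.imread("pics/side1.png")[100:270,200:400]
cv2.imwrite("pics/low.png",np.hstack([cv2.resize(a,(400,275)),cv2.resize(b,(400,340))[:275]]))
E
python3 to.py 631.7 52.3 18.5 99.3
```

```text
time_s: 7.68
tool_pos: [631.3, 51.4, 19.5]
eef_rot: [[-0.159, 0.987, -0.0], [0.987, 0.159, -0.0], [-0.0, -0.0, -1.0]]
wrist_force: [-0.4, -0.8, -7.1]
width: 44.1
lin [0.8 0.5 0.9] rot [-0.     0.    -0.002] t 7.7833 pos [631.3  51.5  19.4] F [-1.   0.8 -6.7] w 44.3
```

View pics/low.png

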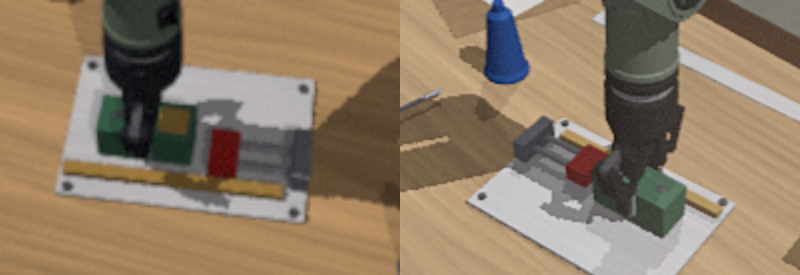

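The block hangs just above the plate. It is short of the stop by about 15 px in the left panel, clear of the rail and parallel to it. I lower it to contact.

```bash
python3 -m handwheel '[{"rotation":[0,0,0],"linear":[0,0,0.3],"claw":20},{"rotation":[0,0,0],"linear":[0,0,0.6],"claw":20},{"rotation":[0,0,0],"linear":[0,0,0.9],"claw":20},{"rotation":[0,0,0],"linear":[0,0,1.2],"claw":20},{"rotation":[0,0,0],"linear":[0,0,1.5],"claw":20},{"rotation":[0,0,0],"linear":[0,0,1.8],"claw":20},{"rotation":[0,0,0],"linear":[0,0,1.8],"claw":20},{"rotation":[0,0,0],"linear":[0,0,1.8],"claw":20}]'
```

```text
time_s: 8.45
tool_pos: [631.4, 51.5, 19.1]
eef_rot: [[-0.159, 0.987, 0.0], [0.987, 0.159, -0.0], [-0.0, 0.0, -1.0]]
wrist_force: [-4.3, 0.1, 6.4]
width: 44.3
```

```bash
python3 -m handwheel '[{"rotation":[0,0,0],"linear":[0,2,0.5],"claw":20},{"rotation":[0,0,0],"linear":[0,5,0.5],"claw":20},{"rotation":[0,0,0],"linear":[0,8,0.5],"claw":20},{"rotation":[0,0,0],"linear":[0,10,0.5],"claw":20},{"rotation":[0,0,0],"linear":[0,12,0.5],"claw":20},{"rotation":[0,0,0],"linear":[0,13,0.5],"claw":20},{"rotation":[0,0,0],"linear":[0,14,0.5],"claw":20},{"rotation":[0,0,0],"linear":[0,14.5,0.5],"claw":20}]'
```

```text
time_s: 9.12
tool_pos: [643.0, 53.4, 19.2]
eef_rot: [[-0.159, 0.987, -0.006], [0.987, 0.159, -0.001], [-0.0, -0.006, -1.0]]
wrist_force: [-9.9, -1.2, 8.0]
width: 44.4
```

```bash
python3 -m handwheel '[{"rotation":[0,0,0],"linear":[0,1,0.3],"claw":20},{"rotation":[0,0,0],"linear":[0,2,0.3],"claw":20},{"rotation":[0,0,0],"linear":[0,2.5,0.3],"claw":20},{"rotation":[0,0,0],"linear":[0,3,0.3],"claw":20},{"rotation":[0,0,0],"linear":[0,3,0.3],"claw":20},{"rotation":[0,0,0],"linear":[0,3,0.3],"claw":20},{"rotation":[0,0,0],"linear":[0,3,0.3],"claw":20},{"rotation":[0,0,0],"linear":[0,3,0.3],"claw":20}]'; python3 to.py 643 53.4 19 99.2;python3 -c "
from station import bot;print(bot.get_obs()['moment'])"
```

```text
time_s: 9.78
tool_pos: [643.1, 53.4, 19.3]
eef_rot: [[-0.16, 0.987, -0.012], [0.987, 0.16, -0.002], [0.0, -0.012, -1.0]]
wrist_force: [-10.7, -1.9, 7.2]
width: 44.5
lin [ 0.  -0.   0.3] rot [-0.012 -0.    -0.   ] t 9.7833 pos [643.1  53.4  19.3] F [-10.7  -1.9   7.2] w 44.5
[-0.28775416  1.57548672 -0.02750131]
```

The rail has been reached (no more travel, about 11 N). The tool has tilted 0.7° under load, so I straighten it while keeping light pressure.

```bash
python3 -m handwheel '[{"rotation":[-0.006,0,0],"linear":[0,1,0.3],"claw":20},{"rotation":[-0.012,0,0],"linear":[0,1.5,0.3],"claw":20},{"rotation":[-0.018,0,0],"linear":[0,2,0.3],"claw":20},{"rotation":[-0.018,0,0],"linear":[0,2,0.3],"claw":20},{"rotation":[-0.018,0,0],"linear":[0,2,0.3],"claw":20},{"rotation":[-0.018,0,0],"linear":[0,2,0.3],"claw":20},{"rotation":[-0.018,0,0],"linear":[0,2,0.3],"claw":20},{"rotation":[-0.018,0,0],"linear":[0,2,0.3],"claw":20}]'; python3 to.py 643 53.4 19 99.2
```

```text
time_s: 10.45
tool_pos: [642.9, 53.4, 19.1]
eef_rot: [[-0.16, 0.987, 0.001], [0.987, 0.16, 0.0], [0.0, 0.001, -1.0]]
wrist_force: [-6.9, -2.1, 6.3]
width: 44.4
lin [0.  0.1 0.1] rot [ 0.001 -0.    -0.   ] t 10.45 pos [642.9  53.4  19.1] F [-6.9 -2.1  6.3] w 44.4
```

```bash
python3 -m handwheel '[{"rotation":[-0.006,0.002,0],"linear":[2,2,0.4],"claw":20},{"rotation":[-0.006,0.004,0],"linear":[5,2,0.4],"claw":20},{"rotation":[-0.006,0.004,0],"linear":[9,2,0.4],"claw":20},{"rotation":[-0.006,0.004,0],"linear":[13,2,0.4],"claw":20},{"rotation":[-0.006,0.004,0],"linear":[17,2,0.4],"claw":20},{"rotation":[-0.006,0.004,0],"linear":[21,2,0.4],"claw":20},{"rotation":[-0.006,0.004,0],"linear":[24,2,0.4],"claw":20},{"rotation":[-0.006,0.004,0],"linear":[27,2,0.4],"claw":20}]'; cat > st.py <<'E'
from h import *
o=bot.get_obs(); R=np.array(o["eef_rot"]); p=np.array(o["tool_pos"])-[643,53.4,19]
print("s,n,z",np.round([p@[-.16,.987,0],p@[.987,.16,0],p[2]],1),"F tool",np.round(R.T@o["wrist_force"],1),"tilt x,y",np.round([R[:,2]@[.987,.16,0],R[:,2]@[-.16,.987,0]],3),"yaw",round(np.degrees(np.arctan2(R[1,0],R[0,0])),2),"w",round(o["width"],1),"M",np.round(o["moment"],2),o["time_s"])
E
python3 st.py
```

```text
time_s: 11.12
tool_pos: [641.4, 76.8, 19.3]
eef_rot: [[-0.163, 0.987, 0.007], [0.987, 0.163, -0.001], [-0.002, 0.007, -1.0]]
wrist_force: [-2.0, -12.4, 3.6]
width: 44.2
s,n,z [23.4  2.1  0.3] F tool [-11.9  -3.9  -3.6] tilt x,y [ 0.007 -0.002] yaw 99.36 w 44.2 M [-1.91  0.57  0.25] 11.1167
```

The 2.1 mm drift towards the rail during the slide shows that plate friction, not the rail, had held the block. I back off from the stop, take off down-force and press into the rail properly.

```bash
python3 -m handwheel '[{"rotation":[0,0,0],"linear":[-3,-1,-0.5],"claw":20},{"rotation":[0,0,0],"linear":[-7,-1,-0.7],"claw":20},{"rotation":[0.005,0,0],"linear":[-11,-1,-0.7],"claw":20},{"rotation":[0.005,0,0],"linear":[-15,0,-0.7],"claw":20},{"rotation":[0,0,0],"linear":[-15,2,-0.7],"claw":20},{"rotation":[0,0,0],"linear":[-15,4,-0.7],"claw":20},{"rotation":[0,0,0],"linear":[-15,5,-0.7],"claw":20},{"rotation":[0,0,0],"linear":[-15,5,-0.7],"claw":20}]'; python3 st.py
```

```text
time_s: 11.78
tool_pos: [644.3, 61.2, 19.2]
eef_rot: [[-0.165, 0.986, -0.004], [0.986, 0.165, -0.004], [-0.003, -0.004, -1.0]]
wrist_force: [-10.1, -5.7, 1.5]
width: 44.4
s,n,z [7.5 2.5 0.2] F tool [ -3.9 -10.9  -1.4] tilt x,y [-0.004 -0.003] yaw 99.47 w 44.4 M [-0.56  1.7   0.41] 11.7833
```

```bash
python3 -m handwheel '[{"rotation":[-0.004,0.003,0],"linear":[0,1.5,-0.4],"claw":20},{"rotation":[-0.006,0.003,0],"linear":[0,2.5,-0.4],"claw":20},{"rotation":[-0.008,0.003,0],"linear":[0,3.5,-0.4],"claw":20},{"rotation":[-0.01,0.003,0],"linear":[0,4,-0.4],"claw":20},{"rotation":[-0.01,0.003,0],"linear":[0,4,-0.4],"claw":20},{"rotation":[-0.01,0.003,0],"linear":[0,4,-0.4],"claw":20},{"rotation":[-0.01,0.003,0],"linear":[0,4,-0.4],"claw":20},{"rotation":[-0.01,0.003,0],"linear":[0,4,-0.4],"claw":20}]'; python3 st.py
```

```text
time_s: 12.45
tool_pos: [644.3, 61.2, 19.2]
eef_rot: [[-0.166, 0.986, -0.003], [0.986, 0.166, -0.001], [-0.0, -0.003, -1.0]]
wrist_force: [-9.9, -2.6, 1.3]
width: 44.2
s,n,z [7.5 2.5 0.2] F tool [ -0.9 -10.1  -1.3] tilt x,y [-0.003 -0.   ] yaw 99.53 w 44.2 M [-0.38  1.68  0.25] 12.45
```

```bash
python3 -m handwheel '[{"rotation":[0,0,0],"linear":[0,0,-1],"claw":20},{"rotation":[0,0,0],"linear":[0,0,-2],"claw":20},{"rotation":[0,0,0],"linear":[0,1,-2],"claw":20},{"rotation":[0,0,0],"linear":[0,2,-2],"claw":20},{"rotation":[0,0,0],"linear":[0,3,-2],"claw":20},{"rotation":[-0.003,0,0],"linear":[0,4,-2],"claw":20},{"rotation":[-0.003,0,0],"linear":[0,4,-2],"claw":20},{"rotation":[-0.003,0,0],"linear":[0,4,-2],"claw":20}]'; python3 st.py
```

```text
time_s: 13.12
tool_pos: [644.5, 61.2, 20.6]
eef_rot: [[-0.167, 0.986, -0.009], [0.986, 0.167, -0.002], [-0.0, -0.009, -1.0]]
wrist_force: [-10.5, -2.2, -0.3]
width: 44.5
s,n,z [7.4 2.7 1.6] F tool [ -0.4 -10.7   0.4] tilt x,y [-0.009 -0.   ] yaw 99.62 w 44.5 M [-0.26  1.74  0.48] 13.1167
```

Even lifted 1.4 mm off the plate it won't go further towards the rail at 10 N, so that is the rail. I set the block back down and press it to the rail.

```bash
python3 -m handwheel '[{"rotation":[-0.005,0,0],"linear":[0,-0.5,0.5],"claw":20},{"rotation":[-0.009,0,0],"linear":[0,-0.5,1],"claw":20},{"rotation":[-0.009,0,0],"linear":[0,-0.5,1.6],"claw":20},{"rotation":[-0.009,0,0],"linear":[0,-0.5,2.2],"claw":20},{"rotation":[-0.012,0,0],"linear":[0,0.5,2.2],"claw":20},{"rotation":[-0.013,0,0],"linear":[0,1.5,1.8],"claw":20},{"rotation":[-0.014,0,0],"linear":[0,2,1.8],"claw":20},{"rotation":[-0.014,0,0],"linear":[0,2,1.8],"claw":20}]'; python3 st.py
```

```text
time_s: 13.78
tool_pos: [644.3, 61.1, 19.2]
eef_rot: [[-0.168, 0.986, -0.0], [0.986, 0.168, -0.0], [-0.0, -0.0, -1.0]]
wrist_force: [-8.7, -2.8, 2.3]
width: 44.3
s,n,z [7.4 2.5 0.2] F tool [-1.3 -9.1 -2.3] tilt x,y [-0. -0.] yaw 99.65 w 44.3 M [-0.34  1.44  0.17] 13.7833
```

```bash
python3 -m handwheel '[{"rotation":[-0.006,0.003,0],"linear":[2,2.5,0.3],"claw":20},{"rotation":[-0.006,0.004,0],"linear":[5,2.5,0.3],"claw":20},{"rotation":[-0.006,0.004,0],"linear":[9,2.5,0.3],"claw":20},{"rotation":[-0.006,0.004,0],"linear":[13,2.5,0.3],"claw":20},{"rotation":[-0.006,0.004,0],"linear":[17,2.5,0.3],"claw":20},{"rotation":[-0.006,0.004,0],"linear":[21,2.5,0.3],"claw":20},{"rotation":[-0.006,0.004,0],"linear":[24,2.5,0.3],"claw":20},{"rotation":[-0.006,0.004,0],"linear":[27,2.5,0.3],"claw":20}]'; python3 st.py
```

```text
time_s: 14.45
tool_pos: [640.8, 83.3, 19.3]
eef_rot: [[-0.171, 0.985, 0.001], [0.985, 0.171, -0.003], [-0.004, 0.0, -1.0]]
wrist_force: [-6.9, -17.1, 2.7]
width: 44.7
s,n,z [29.9  2.6  0.3] F tool [-15.7  -9.7  -2.7] tilt x,y [ 0.001 -0.004] yaw 99.84 w 44.7 M [-2.62  1.3   0.32] 14.45
```

```bash
python3 -m handwheel '[{"rotation":[-0.006,0.006,0.005],"linear":[3,2.5,0.3],"claw":20},{"rotation":[-0.006,0.008,0.012],"linear":[6,2.5,0.3],"claw":20},{"rotation":[-0.006,0.008,0.012],"linear":[10,2.5,0.3],"claw":20},{"rotation":[-0.006,0.008,0.012],"linear":[14,2.5,0.3],"claw":20},{"rotation":[-0.006,0.008,0.012],"linear":[18,2.5,0.3],"claw":20},{"rotation":[-0.006,0.008,0.012],"linear":[22,2.5,0.3],"claw":20},{"rotation":[-0.006,0.008,0.012],"linear":[25,2.5,0.3],"claw":20},{"rotation":[-0.006,0.008,0.012],"linear":[28,2.5,0.3],"claw":20}]'; python3 st.py
```

```text
time_s: 15.12
tool_pos: [636.5, 106.4, 19.2]
eef_rot: [[-0.162, 0.987, 0.001], [0.987, 0.162, -0.003], [-0.003, 0.0, -1.0]]
wrist_force: [-7.0, -17.2, 3.5]
width: 44.4
s,n,z [53.4  2.1  0.2] F tool [-15.8  -9.7  -3.4] tilt x,y [ 0.    -0.003] yaw 99.35 w 44.4 M [-2.57  1.34  0.37] 15.1167
```

```bash
python3 -m handwheel '[{"rotation":[-0.006,0.008,0],"linear":[3,2.5,0.3],"claw":20},{"rotation":[-0.006,0.008,0],"linear":[5,2.5,0.3],"claw":20},{"rotation":[-0.006,0.008,0],"linear":[7,2.5,0.3],"claw":20},{"rotation":[-0.006,0.008,0],"linear":[9,2.5,0.3],"claw":20},{"rotation":[-0.006,0.008,0],"linear":[11,2.5,0.3],"claw":20},{"rotation":[-0.006,0.008,0],"linear":[13,2.5,0.3],"claw":20},{"rotation":[-0.006,0.008,0],"linear":[15,2.5,0.3],"claw":20},{"rotation":[-0.006,0.008,0],"linear":[17,2.5,0.3],"claw":20}]'; python3 st.py
```

```text
time_s: 15.78
tool_pos: [634.6, 118.8, 19.2]
eef_rot: [[-0.165, 0.986, 0.001], [0.986, 0.165, -0.002], [-0.002, 0.001, -1.0]]
wrist_force: [-6.2, -16.1, 2.5]
width: 43.9
s,n,z [65.9  2.1  0.2] F tool [-14.9  -8.8  -2.5] tilt x,y [ 0.001 -0.002] yaw 99.52 w 43.9 M [-2.44  1.24  0.33] 15.7833
```

```bash
python3 -m handwheel '[{"rotation":[-0.006,0.008,0],"linear":[3,2.5,0.3],"claw":20},{"rotation":[-0.006,0.008,0],"linear":[4,2.5,0.3],"claw":20},{"rotation":[-0.006,0.008,0],"linear":[5,2.5,0.3],"claw":20},{"rotation":[-0.006,0.008,0],"linear":[6,2.5,0.3],"claw":20},{"rotation":[-0.006,0.008,0],"linear":[7,2.5,0.3],"claw":20},{"rotation":[-0.006,0.008,0],"linear":[8,2.5,0.3],"claw":20},{"rotation":[-0.006,0.008,0],"linear":[9,2.5,0.3],"claw":20},{"rotation":[-0.006,0.008,0],"linear":[9,2.5,0.3],"claw":20}]'; python3 st.py
```

```text
time_s: 16.45
tool_pos: [634.6, 120.3, 19.4]
eef_rot: [[-0.17, 0.985, 0.002], [0.985, 0.17, -0.006], [-0.006, 0.001, -1.0]]
wrist_force: [-4.2, -25.0, 3.1]
width: 44.4
s,n,z [67.3  2.4  0.4] F tool [-23.9  -8.4  -3. ] tilt x,y [ 0.001 -0.006] yaw 99.81 w 44.4 M [-3.92  1.13  0.47] 16.45
```

Force jumped to 24 N with almost no travel, so this is probably the hard end. I confirm with a second push while correcting yaw and tilt.

```bash
python3 -m handwheel '[{"rotation":[-0.006,0.01,0.006],"linear":[3,3,0.5],"claw":20},{"rotation":[-0.007,0.015,0.01],"linear":[5,3,0.5],"claw":20},{"rotation":[-0.007,0.018,0.012],"linear":[6,3,0.5],"claw":20},{"rotation":[-0.007,0.018,0.012],"linear":[6,3,0.5],"claw":20},{"rotation":[-0.007,0.018,0.012],"linear":[6,3,0.5],"claw":20},{"rotation":[-0.007,0.018,0.012],"linear":[6,3,0.5],"claw":20},{"rotation":[-0.007,0.018,0.012],"linear":[6,3,0.5],"claw":20},{"rotation":[-0.007,0.018,0.012],"linear":[6,3,0.5],"claw":20}]'; python3 st.py
python3 - <<'E'
from h import *
o=bot.get_obs();c=cam("wrist",o);w=vision.camera("wrist")
for n in ("scene","side"): cv2.imwrite(f"pics/{n}2.png",vision.camera(n))
a=cv2.imread("pics/scene2.png")[190:270,270:400];b=cv2.imread("pics/side2.png")[130:230,220:390]
cv2.imwrite("pics/w3.png",w)
cv2.imwrite("pics/end.png",np.vstack([np.hstack([cv2.resize(a,(400,246)),cv2.resize(b,(400,246))]),cv2.resize(w[:250,170:470],(800,667))[310:660]])[:600])
E
```

```text
time_s: 17.12
tool_pos: [634.5, 120.2, 19.1]
eef_rot: [[-0.165, 0.986, 0.001], [0.986, 0.165, 0.002], [0.002, 0.001, -1.0]]
wrist_force: [-6.6, -20.2, 3.6]
width: 44.3
s,n,z [67.3  2.3  0.1] F tool [-18.8  -9.8  -3.7] tilt x,y [0.001 0.002] yaw 99.52 w 44.3 M [-3.26  1.45  1.11] 17.1167
```

View pics/end.png

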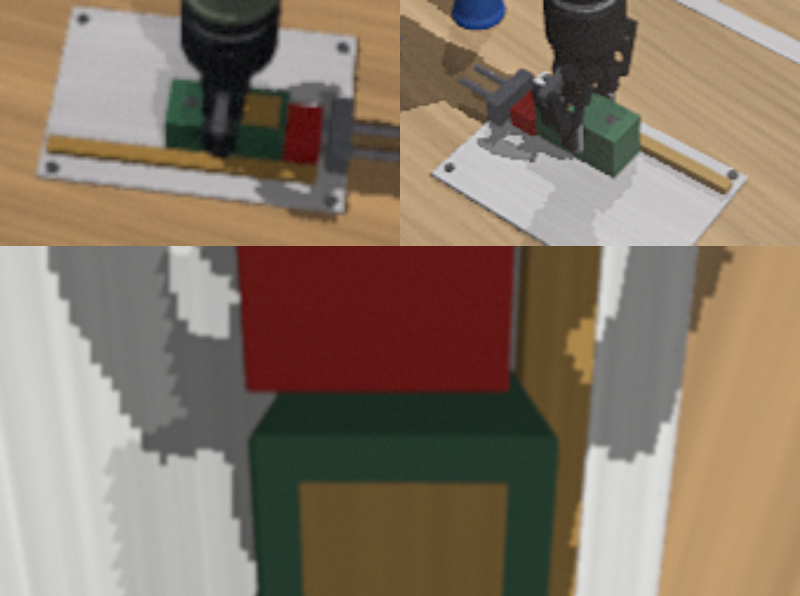

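View pics/w3.png

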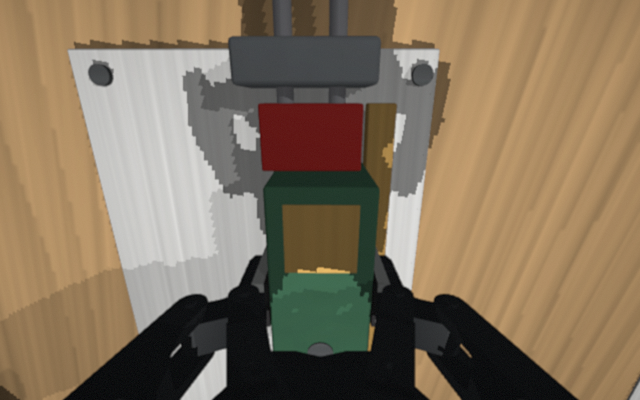

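The pictures show the block flat on the plate against the brass rail, with the red stop touching its end (row 170) and pushed back close to the housing (rows 38–86). I check the stop's position numerically and push once more.

```bash
python3 -m handwheel '[{"rotation":[-0.007,0.008,0.003],"linear":[3,3,0.5],"claw":20},{"rotation":[-0.008,0.012,0.005],"linear":[6,3.5,0.5],"claw":20},{"rotation":[-0.008,0.015,0.006],"linear":[8,3.5,0.5],"claw":20},{"rotation":[-0.008,0.015,0.006],"linear":[9,3.5,0.5],"claw":20},{"rotation":[-0.008,0.015,0.006],"linear":[9,3.5,0.5],"claw":20},{"rotation":[-0.008,0.015,0.006],"linear":[9,3.5,0.5],"claw":20},{"rotation":[-0.008,0.015,0.006],"linear":[9,3.5,0.5],"claw":20},{"rotation":[-0.008,0.015,0.006],"linear":[9,3.5,0.5],"claw":20}]'; python3 st.py
python3 - <<'E'
from h import *
o=bot.get_obs();c=cam("wrist",o);im=vision.camera("wrist"); a=np.radians(9.4)
j=lambda p:np.round([np.array([np.cos(a),np.sin(a)])@(p[:2]-[607,94]),np.array([-np.sin(a),np.cos(a)])@(p[:2]-[607,94])],1)
H=cv2.cvtColor(im,cv2.COLOR_BGR2HSV).astype(int); S=H[...,1]
m=((H[...,0]<8)|(H[...,0]>172))&(S>120); m[:80]=0;m[185:]=0;m[:,:240]=0;m[:,380:]=0; m=clean(m);q=np.argwhere(m);print(q.min(0),q.max(0))
print("stop top front",j(ray(c,(q[:,0].max()+.5,312),30)),"back",j(ray(c,(q[:,0].min()-.5,312),30)))
print("plate far edge (130)",[ (r,j(ray(c,(r,150),6))) for r in [int(np.where(S[20:90,150]<60)[0][0])+20]])
print("housing front top, row86",j(ray(c,(86,305),36)),"back row38",j(ray(c,(38,305),36)))
P=[]
for r in range(104,168,4):
    k=np.where((S[r,:]>60)&(np.arange(640)>q[:,1].max()+3))[0]; P.append(ray(c,(r,k[0]-.5),6)[:2])
P=np.array(P,np.float32);v=cv2.fitLine(P,cv2.DIST_HUBER,0,.01,.01).ravel();print("rail yaw",np.degrees(np.arctan2(-v[0]*np.sign(v[1]),abs(v[1]))),"dist TCP to rail",np.array([np.cos(a),np.sin(a)])@(v[2:]-np.array(o["tool_pos"])[:2]))
E
```

```text
time_s: 17.93
tool_pos: [634.5, 120.3, 19.2]
eef_rot: [[-0.167, 0.986, 0.0], [0.986, 0.167, 0.003], [0.003, 0.001, -1.0]]
wrist_force: [-6.7, -29.2, 5.5]
width: 44.3
s,n,z [67.4  2.3  0.2] F tool [-27.6 -11.5  -5.6] tilt x,y [0.001 0.003] yaw 99.6 w 44.3 M [-4.74  1.45  0.91] 17.9333
[103 258] [171 362]
stop top front [28.  72.7] back [ 28.2 103.5]
plate far edge (130) [(48, array([-51.1, 128.2]))]
housing front top, row86 [ 25.5 109.9] back row38 [ 25.7 127.4]
rail yaw 12.471601 dist TCP to rail 24.502061699917455
```

The stop is home: 27.6 N gives no more travel, and its face is at about 74.7 mm relative to the housing and plate edge. Now I ease the stop push and press harder on the rail, letting the yaw settle flush.

```bash
python3 -m handwheel '[{"rotation":[-0.008,0.003,0],"linear":[3,4,0.2],"claw":20},{"rotation":[-0.012,0.003,0],"linear":[3,5,0.2],"claw":20},{"rotation":[-0.014,0.003,0],"linear":[3,6,0.2],"claw":20},{"rotation":[-0.014,0.003,0],"linear":[3,7,0.2],"claw":20},{"rotation":[-0.014,0.003,0],"linear":[3,7,0.2],"claw":20},{"rotation":[-0.014,0.003,0],"linear":[3,7,0.2],"claw":20},{"rotation":[-0.014,0.003,0],"linear":[3,7,0.2],"claw":20},{"rotation":[-0.014,0.003,0],"linear":[3,7,0.2],"claw":20}]'; python3 st.py
python3 - <<'E'
from h import *
o=bot.get_obs();c=cam("wrist",o);im=vision.camera("wrist");cv2.imwrite("pics/w4.png",im)
S=cv2.cvtColor(im,cv2.COLOR_BGR2HSV)[...,1].astype(int)
n=lambda a:np.array([np.cos(a),np.sin(a)])
P=[]
for r in list(range(112,140,2))+list(range(200,250,4)):
    k=np.where((S[r]<60)&(np.arange(640)>383))[0]
    if len(k) and k[0]<405: P.append(ray(c,(r,k[0]-.5),16)[:2])
P=np.array(P,np.float32);v=cv2.fitLine(P,cv2.DIST_HUBER,0,.01,.01).ravel()
print(len(P),"rail outer yaw",np.degrees(np.arctan2(-v[0]*np.sign(v[1]),abs(v[1]))),"TCP->face",n(.165)@(v[2:]-np.array(o["tool_pos"])[:2])-14)
# plate side edges for yaw
for lo,hi,f,nm in((60,140,0,"left"),(395,445,-1,"right")):
    P=[]
    for r in range(60,250,3):
        k=np.where((S[r]<60)&(np.arange(640)>lo)&(np.arange(640)<hi))[0]
        if len(k)>3: P.append(ray(c,(r,k[f]+(.5 if f else -.5)),6)[:2])
    P=np.array(P,np.float32);v=cv2.fitLine(P,cv2.DIST_HUBER,0,.01,.01).ravel();print(nm,len(P),np.degrees(np.arctan2(-v[0]*np.sign(v[1]),abs(v[1]))),n(.165)@(v[2:]-np.array(o["tool_pos"])[:2]))
E
```

```text
time_s: 18.65
tool_pos: [634.6, 120.1, 19.1]
eef_rot: [[-0.17, 0.985, -0.001], [0.985, 0.17, 0.0], [0.0, -0.001, -1.0]]
wrist_force: [-17.6, -13.9, 9.3]
width: 44.4
s,n,z [67.2  2.4  0.1] F tool [-10.7 -19.7  -9.3] tilt x,y [-0.001  0.   ] yaw 99.77 w 44.4 M [-2.11  2.77  0.47] 18.65
27 rail outer yaw 9.555411 TCP->face 23.039470300580945
left 64 9.5811405 -122.93779122735553
right 64 9.558738 58.50066614208953
```

Rail yaw comes out at 9.56° on three lines and the TCP at jig x = 32.2 mm (flush is 32.5). The tool is 0.2° off, so I correct it in the final hold.

```bash
python3 -m handwheel '[{"rotation":[-0.012,0.004,0.003],"linear":[3,5,0.3],"claw":20},{"rotation":[-0.011,0.008,0.006],"linear":[5,5,0.3],"claw":20},{"rotation":[-0.011,0.011,0.008],"linear":[6.5,5,0.3],"claw":20},{"rotation":[-0.011,0.012,0.008],"linear":[7,5,0.3],"claw":20},{"rotation":[-0.011,0.012,0.008],"linear":[7,5,0.3],"claw":20},{"rotation":[-0.011,0.012,0.008],"linear":[7,5,0.3],"claw":20},{"rotation":[-0.011,0.012,0.008],"linear":[7,5,0.3],"claw":20},{"rotation":[-0.011,0.012,0.008],"linear":[7,5,0.3],"claw":20}]'; python3 st.py
```

```text
time_s: 19.37
tool_pos: [634.6, 120.2, 19.1]
eef_rot: [[-0.168, 0.986, -0.001], [0.986, 0.168, 0.001], [0.001, -0.001, -1.0]]
wrist_force: [-12.0, -24.1, 7.7]
width: 44.1
s,n,z [67.3  2.4  0.1] F tool [-21.7 -15.9  -7.7] tilt x,y [-0.001  0.001] yaw 99.66 w 44.1 M [-3.78  1.8   0.84] 19.3667
```

The hold is steady: 22 N towards the stop, 16 N on the rail, tool vertical, and yaw within 0.1° of the rail. I hand in.

```bash
python3 -c "
from station import bot;print(bot.close_job())"
```

```text
the job is handed in; nothing more can be done
None
```

I lifted the green block onto the plate, pressed it to the brass rail, slid it along until the red stop reached its hard end, and handed in at about 19 s of the 51 s, still holding it there.

- **Stop:** it did not move on under pushes of 19 to 28 N, against about 15 N while sliding. The last wrist measurement put its face at about 74.7 mm (home is 75 mm) once adjusted to the housing and plate edge. The raw reading was 72.7 mm.
- **Final hold:** about 22 N towards the stop, 16 N on the rail and 8 N down.
- **Flat and flush:** the tool was upright to 0.1°, with yaw 99.66° against the rail's measured 99.56°. The plate edges put the tool centre at jig x = 32.2 mm, where a flush block sits at 32.5 mm.

**Checks that disagreed:**
- My first "rail contact" was really plate friction. I had already slid the block 23 mm along the rail direction and may have brushed the stop. I backed it off 16 mm, pressed it onto the rail properly (it would not go further even lifted 1.4 mm), and slid again.
- The rail's outer edge put the rail face 23.0 mm from the tool centre, against 22.5 mm expected. That is within the 2 mm calibration.
- A short-segment fit of the rail's inner edge gave 12.5° and 24.5 mm. I discarded it as unreliable.

No move was aimed at the pink box, the screwdriver or the thread cone; I did not re-measure them at the end.

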